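# Change the bench over to the backup breaker

## Robot

A 6-joint arm with a two-finger parallel gripper is mounted at the origin on a cart in front of the work surface, level with it; the furniture and walls round the work are solid. World frame = base frame: x ahead of the robot, y to its left, z up, the work surface at z = 0. Lengths are in m, angles in rad, forces in N, time in s.
With the tool pointing down it reaches from about 0.35 to 0.975 m from the base axis. Payload 4.9 kg.
Tool frame: the origin (TCP) lies between the finger pads; the fingertips stand 22 mm ahead of it and the grasp point (between the pads) lies 3 mm ahead of it; z points along the fingers, y is the line along which they close (so a half turn about z gives the same grasp; the last joint's range is limited). The gripper opens to 85 mm and grips with 20 to 120 N. Pads are 22 mm wide; open, the fingers measure 114 mm over their backs; the gripper's body (76 mm by 85 mm) begins 54 mm behind the grasp point. The pads swing forward as they close: fully open they stand 13 mm farther back than shut.
Start: joints at [1.151, 0.053, 1.613, -0, 1.476, -0.119], TCP at [0.185, 0.597, 0.253] pointing down, gripper open.
Joint ranges: [-3.01, 3.01], [-1.01, 2.22], [0.06, 2.58], [-1.02, 4.17], [0.09, 2.62], [-3.14, 3.14]. Speed limits (rad/s): [2.57, 2.57, 3.14, 3.14, 3.14, 3.14].

## Interface

Orientations are given as a unit quaternion [w, x, y, z].
In Python, from plant import state, grab_frame, get_calibration, job_done, recognise, regions_of gives the robot as it stands.
- The arm moves only by the tool apply_moves, never from a script. Its argument "targets" is a list of rows, each an object with "translation": the shift along the tool's x, y, z normalised to -1 to 1, where 1 is 100 mm, a list of three; "twist": the turn about the tool's z normalised to -1 to 1, where 1 is 0.1 rad; "hand": the opening, from 0 (shut) to 1 (fully open). A call has 1 to 8 rows; each row shifts and turns the commanded pose from where the row before left it, along the tool's axes as they then stand; what a row does not reach is not made up. A row lasts 1/10 s, in which the tool goes at most 50 mm and 8.59 degrees, less where a joint would pass 70% of its speed; a pose out of reach is approached as far as the arm can. A call with a number of a shift or a turn outside -1 to 1 is refused whole. A call with a gripper value outside its range is refused whole. The fingers move at their own pace and stop on an object; the grip force is fixed at half the most. Time passes only in rows, so rows that do not move let the fingers close. It gives the time, the measured TCP pose, the force, the opening and the grip force at its end, in the units of the state.
- state(): the state, without advancing time (a new reading comes with each control period).
- grab_frame(name): name is "scene" or "side" or "wrist"; returns the picture (420x560x3 uint8, red, green, blue); there is no depth.
- get_calibration(name): a dict with "camera_matrix" (3x3 intrinsics, pixels), "pose" (4x4, takes a point from camera to world coordinates). Camera axes: x right, y up, looking along -z (the intrinsics and any distortion apply to the point x, -y, -z); pixel columns grow to the right and rows downward; lengths in m; the calibration is good to about 2 mm. A picture is of the moment at which its call begins: read the wrist's pose just before it. get_calibration takes no time and is no camera call; for the wrist camera it gives the pose at the moment of the call.
- job_done(): hands the job in; it is judged then, once.
Trained networks look in the newest picture that a camera, given by its name, has taken for a name from the list of things; names that differ only in an ending like _2 or _b are one class to them, and where a whole thing is asked for, a point or a joint stands for the part that bears it (a point fixed in the world has none). Each returns a list of dicts, best first, with "score" (0 to 1); they miss things now and then, are a little off and sometimes report something else, mostly with a low value. They report only what shows in the picture. A call takes as long as a camera call.
- recognise(camera, query): "point" ([x, y, z] in m, in world coordinates, good to about 4 mm: the middle of the surface that is visible of it).
- regions_of(camera, query): "pixels" (420x560 bool, what is visible of it).
The state is a dict: "time": time; "joint_pos": joint angles; "joint_vel": joint speeds; "joint_efforts": joint torques, N m; "tool_pos": TCP position; "tool_rot": TCP orientation; "contact_force": force on the tool from outside, world axes, zero at the start; "ft_torque": the same for the moment, N m; "gripper_width": opening from 0.0 (shut) to 1.0 (fully open); "grasp_force": force on a finger pad.
Only numpy, scipy, OpenCV 4.12 (cv2) and the standard library are available. Lean on these libraries where they do the work, as an engineer would, in place of code of your own. Each camera call takes 0.05 s, during which the arm holds its last target. There are 200 camera calls.

## Task

Change the bench over to its backup supply at the row of four breakers: first switch off the breaker with the red handle by moving the handle fully towards the robot, then switch on the one with the green handle by moving it fully away from the robot. The red and green breakers must never both be on, and the two black handles must stay as they are.

Things in the scene. Friction and masses are not known exactly. Their poses are not given: they have to be found in the camera images.
- breaker_red: Breaker with the red handle: white block 84 (x) x 49 (y) x 46 mm, fixed in a row of four at 50 mm pitch along y, any order. Origin: centre of underside, 12 mm over the worktop; x points away from the robot (row yaw up to 0.35 rad), z up. A collar 46 x 40 mm on top rises to z 52 mm. Handle hinged about y at z 44 mm above the origin. Plate underneath: 130 x 250 x 12 mm.
- breaker_green: Breaker with the green handle: white block 84 (x) x 49 (y) x 46 mm, fixed in a row of four at 50 mm pitch along y, any order. Origin: centre of underside, 12 mm over the worktop; x points away from the robot (row yaw up to 0.35 rad), z up. A collar 46 x 40 mm on top rises to z 52 mm. Handle hinged about y at z 44 mm above the origin. Plate underneath: 130 x 250 x 12 mm.
- red_handle (a joint): Red handle; starts ON (leaning away from the robot). Bar 18 mm wide (breaker's y), 10 mm thick, end 52 mm from its hinge. 0 rad = OFF stop, leaning 0.45 rad to the robot; 0.45 upright; 0.9 = ON stop, leaning 0.45 rad away. Swings in the breaker's x-z plane; friction only (about 3 N at the end), no spring, stays where left; rigid stops. Gap to next handle 32 mm.
- green_handle (a joint): Green handle; starts OFF (leaning towards the robot). Bar 18 mm wide (breaker's y), 10 mm thick, end 52 mm from its hinge. 0 rad = OFF stop, leaning 0.45 rad to the robot; 0.45 upright; 0.9 = ON stop, leaning 0.45 rad away. Swings in the breaker's x-z plane; friction only (about 3 N at the end), no spring, stays where left; rigid stops. Gap to next handle 32 mm.
- black1_handle (a joint): Black handle of the same shape on a neighbouring breaker, starts ON and stays so. Same joint values.
- black2_handle (a joint): Black handle of the same shape on the other neighbouring breaker, starts OFF and stays so. Same joint values.

How it is judged:
On the way:
1. the red breaker is off (within 0.2 rad of its stop) while the green one is still off (value of joint red_handle below 0.2 rad and value of joint green_handle below 0.3 rad), for 0.2 s.
At the end, for the whole second after the job is handed in: The red handle is off and the green handle on, each within 0.2 rad (11 degrees) of its stop; the black handles lie within 0.25 rad of the stops where they started (value of joint red_handle below 0.2 rad and value of joint green_handle above 0.7 rad and value of joint black1_handle above 0.65 rad and value of joint black2_handle below 0.25 rad); the robot touches nothing.
It fails at once if red and green breakers both on (both handles past upright to the far side) (value of joint each of red_handle, green_handle above 0.45 rad).
It fails at once if the black handle that is on moved more than 0.25 rad from its stop (value of joint black1_handle below 0.65 rad).
It fails at once if the black handle that is off moved more than 0.25 rad from its stop (value of joint black2_handle above 0.25 rad).
It also fails if it takes over 35 s, if anything falls off the work surface, if the arm or the gripper's body presses on something with over 40 N, if the wrist force passes 120 N, or if a joint passes its speed limit or range.

## Working session

There is one attempt and no reset: what is moved stays moved. The work goes in short steps, Python scripts to look and compute and a tool call to move; the robot and the scene stay as the last step left them, time stands still between calls to the robot, and variables do not carry over. Pictures are saved under pics/ and viewed, at most 10 in all, crops included, and the job is handed in when it is done.

Besides the shell and the picture viewer there is one more tool, called after ">>>" as name(argument=value, ...) on one line, values as JSON. apply_moves: Moves the arm, as the interface text tells. Its arguments: {"type":"object","properties":{"targets":{"type":"array"}},"required":["targets"]}

```bash
mkdir -p pics; python3 - <<'E'
from plant import *
import cv2,numpy as np
s=state();print({k:np.round(v,3) for k,v in s.items()})
ims=[]
for c in ["scene","side"]:
    im=grab_frame(c);cv2.imwrite(f"pics/{c}0.png",im[:,:,::-1])
    for q in ["red_handle","green_handle","black1_handle","breaker_red","breaker_green"]:
        print(c,q,[(np.round(r["point"],3),round(r["score"],2)) for r in recognise(c,q)[:3]])
E
```

```text
{'time': np.float64(0.0), 'joint_pos': array([ 1.151,  0.053,  1.614, -0.   ,  1.476, -0.119]), 'joint_vel': array([-0.   ,  0.001,  0.001,  0.   ,  0.   ,  0.   ]), 'joint_efforts': array([ 1.0000e-03, -3.9368e+01, -3.7018e+01, -0.0000e+00,  7.0000e-03,
       -0.0000e+00]), 'tool_pos': array([0.185, 0.596, 0.252]), 'tool_rot': array([-0.   ,  0.15 ,  0.989, -0.001]), 'contact_force': array([0.187, 0.165, 0.188]), 'ft_torque': array([-0.015, -0.013, -0.017]), 'grasp_force': np.float64(0.0), 'gripper_width': np.float64(0.997)}
scene red_handle [(array([ 0.566, -0.029,  0.086]), 0.54), (array([0.57 , 0.114, 0.087]), 0.42)]
scene green_handle [(array([0.568, 0.118, 0.089]), 0.53)]
scene black1_handle [(array([0.573, 0.022, 0.088]), 0.83)]
scene breaker_red [(array([ 0.533, -0.025,  0.06 ]), 0.69)]
scene breaker_green [(array([0.556, 0.126, 0.06 ]), 0.85)]
side red_handle [(array([ 0.568, -0.028,  0.084]), 0.7)]
side green_handle [(array([0.575, 0.128, 0.056]), 0.64), (array([0.57 , 0.127, 0.094]), 0.63)]
side black1_handle [(array([0.577, 0.023, 0.086]), 0.66), (array([ 0.566, -0.028,  0.087]), 0.56)]
side breaker_red [(array([ 0.544, -0.022,  0.059]), 0.88), (array([0.578, 0.026, 0.086]), 0.44)]
side breaker_green [(array([0.572, 0.13 , 0.057]), 0.71)]
```

View pics/scene0.png

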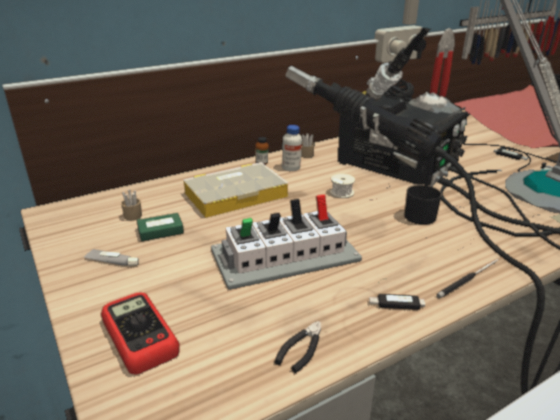

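View pics/side0.png

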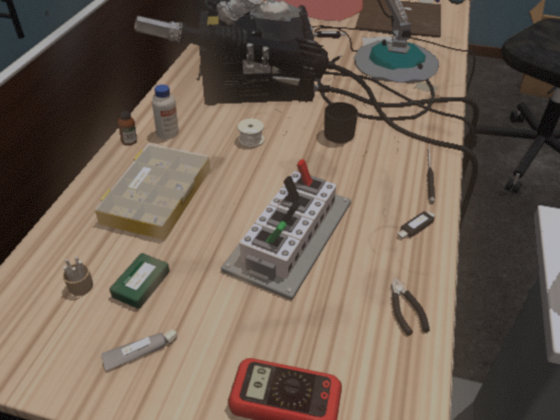

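The scene view shows the order from +y to −y: green, off (246,228); black, off (274,222); black, on (296,213); red, on (322,208). The side view agrees, with red at (305,172) and green at (278,232). Next I'll fit the row pose from the coloured handles in both views.

```bash
cat > h.py <<'E'
import numpy as np,cv2
from plant import *
from scipy.optimize import least_squares
from scipy.spatial.transform import Rotation as R
def proj(c,p):
    k=get_calibration(c);T=np.linalg.inv(k["pose"]);q=T[:3,:3]@p+T[:3,3]
    u=k["camera_matrix"]@np.array([q[0],-q[1],-q[2]]);return u[:2]/u[2]
def colour(im,q,near):
    h=cv2.cvtColor(im,cv2.COLOR_RGB2HSV);H,S,V=[h[...,i].astype(int) for i in range(3)]
    m=(S>110)&(V>50)&(((H<8)|(H>172)) if q=="red" else ((H>45)&(H<85)))
    yy,xx=np.mgrid[:420,:560];m&=np.hypot(xx-near[0],yy-near[1])<35
    return np.array([xx[m].mean(),yy[m].mean()]),m.sum()
def pt(v,iy,ang,r):  # v: x,y,yaw of red breaker; iy*50mm along y; ang joint
    a=ang-.45;l=np.array([r*np.sin(a),.05*iy]);c,s=np.cos(v[2]),np.sin(v[2])
    return np.array([v[0]+c*l[0]-s*l[1],v[1]+s*l[0]+c*l[1],.056+r*np.cos(a)])
E
python3 - <<'E'
from h import *
obs=[]
for c in ["scene","side"]:
    im=grab_frame(c)
    for q,iy,a,p in [("red",0,.9,[.566,-.028,.085]),("green",3,0,[.57,.124,.09])]:
        o,n=colour(im,q,proj(c,np.array(p)));obs.append((c,iy,a,o));print(c,q,o.round(1),n)
f=lambda v:np.concatenate([proj(c,pt(v,iy,a,v[3]))-o for c,iy,a,o in obs])
r=least_squares(f,[.545,-.025,-.13,.032]);print(r.x.round(4),r.fun.round(1))
v=r.x
for n,iy,a in [("red",0,.9),("red off",0,0),("green",3,0),("green on",3,.9)]: print(n,"hinge",pt(v,iy,.45,0).round(3),"tip",pt(v,iy,a,.052).round(3))
print(R.from_quat(np.roll(state()["tool_rot"],-1)).as_matrix().round(3))
E
```

```text
scene red [321.7 207.2] 242
scene green [245.9 227.3] 143
side red [304.3 172.2] 221
side green [281.4 225.4] 40
[ 0.5515 -0.0325 -0.2133  0.0336] [ 1.2 -2.   2.  -0.5  0.5 -2.2 -1.9  5.5]
red hinge [ 0.551 -0.033  0.056] tip [ 0.574 -0.037  0.103]
red off hinge [ 0.551 -0.033  0.056] tip [ 0.529 -0.028  0.103]
green hinge [0.583 0.114 0.056] tip [0.561 0.119 0.103]
green on hinge [0.583 0.114 0.056] tip [0.605 0.109 0.103]
[[-0.955  0.296  0.   ]
 [ 0.296  0.955  0.   ]
 [ 0.     0.    -1.   ]]
```

>>> apply_moves(targets=[{"translation": [-0.37, -0.3, 0], "twist": 0, "hand": 0}, {"translation": [-0.37, -0.3, 0], "twist": 0, "hand": 0}, {"translation": [-0.37, -0.3, 0], "twist": 0, "hand": 0}, {"translation": [-0.37, -0.3, 0], "twist": 0, "hand": 0}, {"translation": [-0.37, -0.3, 0], "twist": 0, "hand": 0}, {"translation": [-0.37, -0.3, 0], "twist": 0, "hand": 0}, {"translation": [-0.37, -0.3, 0], "twist": 0, "hand": 0}])

```text
time: 1.4
tool_pos: [0.371, 0.318, 0.2536]
tool_rot: [0.0, 0.15, 0.989, 0.0]
contact_force: [2.2, 1.1, -0.5]
gripper_width: -0.006
grasp_force: 0.0
```

>>> apply_moves(targets=[{"translation": [-0.37, -0.3, 0], "twist": 0, "hand": 0}, {"translation": [-0.37, -0.3, 0], "twist": 0, "hand": 0}, {"translation": [-0.37, -0.3, 0], "twist": 0, "hand": 0}, {"translation": [-0.37, -0.3, 0], "twist": 0, "hand": 0}, {"translation": [-0.37, -0.3, 0], "twist": 0, "hand": 0}, {"translation": [-0.37, -0.3, 0], "twist": 0, "hand": 0}, {"translation": [0, 0, 0], "twist": 0, "hand": 0}])

```text
time: 2.1
tool_pos: [0.5312, 0.0776, 0.2535]
tool_rot: [0.001, 0.153, 0.988, -0.001]
contact_force: [0.1, 0.6, -0.4]
gripper_width: -0.0
grasp_force: 0.0
```

```bash
python3 - <<'E'
from h import *
im=grab_frame("wrist");cv2.imwrite("pics/w1.png",im[:,:,::-1])
s=state();print(s["tool_pos"],s["tool_rot"],s["time"],get_calibration("wrist")["pose"].round(3))
for n,iy,a in [("red",0,.9),("green",3,0)]:print(n,proj("wrist",pt([.5515,-.0325,-.2133],iy,a,.052)))
E
```

```text
[0.53003835 0.07965192 0.25329355] [-9.72095944e-05  1.51992937e-01  9.88381574e-01 -4.47368315e-05] 2.15 [[ 0.3   -0.917 -0.261  0.464]
 [ 0.954  0.289  0.083  0.102]
 [-0.001 -0.274  0.962  0.374]
 [ 0.     0.     0.     1.   ]]
red [184.78656055 267.0746795 ]
green [329.63258486 212.29785867]
```

View pics/w1.png

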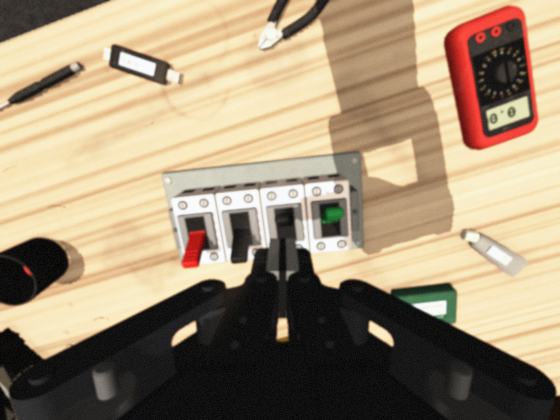

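The wrist view shows red leaning away (tip about 192,262), black on at (240,245), black off at (285,218) and green at (334,214). The near plate corners are at (163,174) and (360,153). I'll refine the pose from these.

```bash
python3 - <<'E'
from h import *
k=get_calibration("wrist");im=cv2.imread("pics/w1.png")[:,:,::-1].copy()
def bp(u,z):
    d=np.linalg.inv(k["camera_matrix"])@np.array([*u,1]);d=k["pose"][:3,:3]@(d*[1,-1,-1]);o=k["pose"][:3,3]
    return o+d*(z-o[2])/d[2]
a,b=bp((163,174),.012),bp((360,153),.012);d=b-a
print(a,b,np.linalg.norm(d),"yaw",np.arctan2(-d[0],d[1]))
yaw=np.arctan2(-d[0],d[1]);m=(a+b)/2;ex=np.array([np.cos(yaw),np.sin(yaw)]);ey=np.array([-ex[1],ex[0]])
c=m[:2]+.065*ex;print("plate centre",c,"red hinge by plate",c-.075*ey,"green",c+.075*ey)
print("tips@.103",bp((192,261),.103),bp((334,214),.103))
for q,n in [("red",(193,250)),("green",(332,214))]:
    o,N=colour(im,q,n);print(q,o,N,bp(o,.09))
E
```

```text
[ 0.48329543 -0.06004154  0.012     ] [0.53150778 0.17954588 0.012     ] 0.2443901825003593 yaw -0.19857866408284502
plate centre [0.57112422 0.04692922] red hinge by plate [ 0.55632851 -0.02659687] green [0.58591993 0.12045532]
tips@.103 [ 0.56939292 -0.02757674  0.103     ] [0.56402179 0.12245799 0.103     ]
red [193.72798742 248.23427673] 636 [ 0.5612993  -0.02643733  0.09      ]
green [332.27651515 214.58712121] 264 [0.56892252 0.12163077 0.09      ]
```

>>> apply_moves(targets=[{"translation": [0, 0, 0], "twist": -1, "hand": 0}, {"translation": [-0.26, -0.25, 0], "twist": 0, "hand": 0}, {"translation": [-0.26, -0.25, 0], "twist": 0, "hand": 0}, {"translation": [-0.26, -0.25, 0], "twist": 0, "hand": 0}, {"translation": [-0.25, -0.25, 0], "twist": 0, "hand": 0}, {"translation": [0, 0, 0.4], "twist": 0, "hand": 0}, {"translation": [0, 0, 0.4], "twist": 0, "hand": 0}, {"translation": [0, 0, 0], "twist": 0, "hand": 0}])

```text
time: 2.95
tool_pos: [0.6057, -0.0349, 0.1662]
tool_rot: [-0.006, 0.1, 0.995, 0.001]
contact_force: [-0.5, -0.0, -1.0]
gripper_width: 0.001
grasp_force: 0.0
```

```bash
python3 - <<'E'
from h import *
im=grab_frame("wrist");cv2.imwrite("pics/w2.png",im[:,:,::-1])
s=state();print(s["tool_pos"],s["tool_rot"],s["time"])
E
```

```text
[ 0.60756008 -0.03515537  0.16991727] [-3.72043977e-03  9.96333658e-02  9.95017163e-01  4.41809169e-04] 3.0
```

View pics/w2.png

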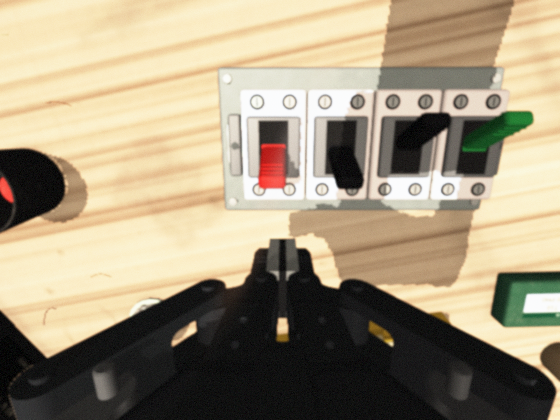

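The wrist view is square to the row. The red tip is at (272,175) and the fingertips at column 283, so I shift about 6 mm to −y, lower and push.

>>> apply_moves(targets=[{"translation": [0, -0.06, 0.3], "twist": 0, "hand": 0}, {"translation": [0, 0, 0.3], "twist": 0, "hand": 0}, {"translation": [0, 0, 0], "twist": 0, "hand": 0}])

```text
time: 3.3
tool_pos: [0.6071, -0.0414, 0.1116]
tool_rot: [-0.002, 0.1, 0.995, 0.0]
contact_force: [0.2, 0.4, -0.9]
gripper_width: 0.002
grasp_force: 0.0
```

>>> apply_moves(targets=[{"translation": [0.1, 0, 0], "twist": 0, "hand": 0}, {"translation": [0.1, 0, 0], "twist": 0, "hand": 0}, {"translation": [0.1, 0, 0], "twist": 0, "hand": 0}, {"translation": [0.1, 0, 0], "twist": 0, "hand": 0}])

```text
time: 3.7
tool_pos: [0.5714, -0.0347, 0.117]
tool_rot: [0.004, 0.1, 0.995, -0.0]
contact_force: [3.5, -1.1, 3.0]
gripper_width: 0.004
grasp_force: 1.9
```

>>> apply_moves(targets=[{"translation": [0.08, 0, 0.05], "twist": 0, "hand": 0}, {"translation": [0.06, 0, 0.03], "twist": 0, "hand": 0}, {"translation": [0, 0, 0], "twist": 0, "hand": 0}])

```text
time: 4.0
tool_pos: [0.5565, -0.0318, 0.1066]
tool_rot: [0.002, 0.1, 0.995, -0.0]
contact_force: [3.2, -1.2, 6.0]
gripper_width: 0.001
grasp_force: 3.4
```

>>> apply_moves(targets=[{"translation": [0.05, 0, 0], "twist": 0, "hand": 0}, {"translation": [0.03, 0, 0], "twist": 0, "hand": 0}, {"translation": [0, 0, 0], "twist": 0, "hand": 0}])

```text
time: 4.3
tool_pos: [0.5549, -0.0317, 0.1085]
tool_rot: [0.011, 0.101, 0.995, -0.001]
contact_force: [23.1, -4.3, -3.3]
gripper_width: 0.007
grasp_force: 9.9
```

>>> apply_moves(targets=[{"translation": [-0.3, 0, 0], "twist": 0, "hand": 0}, {"translation": [0, 0, -0.45], "twist": 0, "hand": 0}, {"translation": [0, 0, -0.45], "twist": 0, "hand": 0}, {"translation": [0, 0, 0], "twist": 0, "hand": 0}])

```text
time: 4.7
tool_pos: [0.5795, -0.0365, 0.2007]
tool_rot: [0.003, 0.1, 0.995, -0.0]
contact_force: [0.5, -0.3, 0.8]
gripper_width: 0.002
grasp_force: 0.0
```

```bash
python3 - <<'E'
from h import *
im=grab_frame("wrist");cv2.imwrite("pics/w3.png",im[:,:,::-1])
s=state();print(s["tool_pos"],s["tool_rot"],s["time"])
E
```

```text
[ 0.5779625  -0.03620031  0.19763815] [ 1.24909395e-03  1.00220556e-01  9.94964455e-01 -1.10384276e-04] 4.75
```

View pics/w3.png

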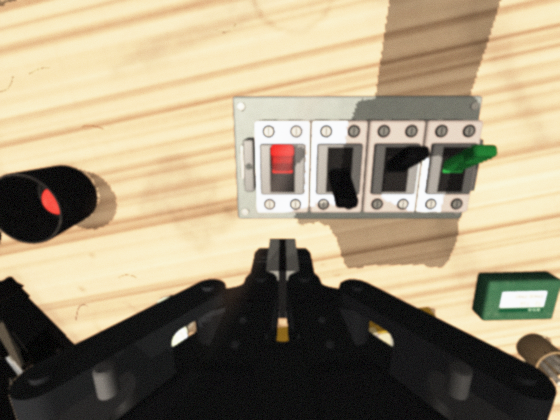

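Red now leans to the robot (283,158) at the same height as the off black handle, and both blacks are unchanged. Next is the near side of green.

>>> apply_moves(targets=[{"translation": [0.21, 0.375, 0], "twist": 0, "hand": 0}, {"translation": [0.21, 0.375, 0], "twist": 0, "hand": 0}, {"translation": [0.21, 0.375, 0], "twist": 0, "hand": 0}, {"translation": [0.21, 0.375, 0], "twist": 0, "hand": 0}, {"translation": [0, 0, 0], "twist": 0, "hand": 0}, {"translation": [0, 0, 0.45], "twist": 0, "hand": 0}, {"translation": [0, 0, 0.45], "twist": 0, "hand": 0}, {"translation": [0, 0, 0], "twist": 0, "hand": 0}])

```text
time: 5.55
tool_pos: [0.5178, 0.1263, 0.0961]
tool_rot: [-0.009, 0.1, 0.995, -0.002]
contact_force: [-0.5, -1.0, -0.6]
gripper_width: -0.0
grasp_force: 0.0
```

>>> apply_moves(targets=[{"translation": [0, 0, 0], "twist": 0, "hand": 0}, {"translation": [-0.1, 0, 0], "twist": 0, "hand": 0}, {"translation": [-0.1, 0, 0], "twist": 0, "hand": 0}, {"translation": [-0.1, 0, 0], "twist": 0, "hand": 0}, {"translation": [-0.1, 0, 0], "twist": 0, "hand": 0}, {"translation": [-0.1, 0, 0], "twist": 0, "hand": 0}])

```text
time: 6.15
tool_pos: [0.575, 0.1177, 0.1063]
tool_rot: [-0.0, 0.1, 0.995, 0.0]
contact_force: [-6.1, 2.1, 6.3]
gripper_width: -0.001
grasp_force: 3.3
```

>>> apply_moves(targets=[{"translation": [-0.06, 0, 0], "twist": 0, "hand": 0}, {"translation": [0, 0, 0], "twist": 0, "hand": 0}])

```text
time: 6.35
tool_pos: [0.5812, 0.1162, 0.1054]
tool_rot: [0.001, 0.1, 0.995, 0.0]
contact_force: [0.0, 0.6, -0.3]
gripper_width: 0.004
grasp_force: 0.0
```

>>> apply_moves(targets=[{"translation": [-0.05, 0, 0], "twist": 0, "hand": 0}, {"translation": [-0.02, 0, 0], "twist": 0, "hand": 0}, {"translation": [0, 0, 0], "twist": 0, "hand": 0}])

```text
time: 6.65
tool_pos: [0.5839, 0.1157, 0.1046]
tool_rot: [-0.005, 0.1, 0.995, -0.0]
contact_force: [-13.5, 3.1, 8.2]
gripper_width: -0.0
grasp_force: 7.7
```

At the stop, so I back off and check.

>>> apply_moves(targets=[{"translation": [0.3, 0, 0], "twist": 0, "hand": 0}, {"translation": [0.3, 0, -0.3], "twist": 0, "hand": 0}, {"translation": [0.2, 0, -0.45], "twist": 0, "hand": 0}, {"translation": [0.2, 0, -0.45], "twist": 0, "hand": 0}, {"translation": [0, 0, 0], "twist": 0, "hand": 0}, {"translation": [0, 0, 0], "twist": 0, "hand": 0}])

```text
time: 7.25
tool_pos: [0.4898, 0.1351, 0.2273]
tool_rot: [0.003, 0.1, 0.995, 0.0]
contact_force: [0.1, -0.4, -0.5]
gripper_width: 0.0
grasp_force: 0.0
```

```bash
python3 - <<'E'
from h import *
a=grab_frame("scene")[150:290,200:380];b=grab_frame("side")[140:300,210:370]
a=cv2.resize(a,(400,400*140//180),interpolation=2);b=cv2.resize(b,(311,311),interpolation=2)
cv2.imwrite("pics/f.png",np.hstack([a,b])[:,:,::-1]);print(state()["contact_force"],state()["tool_pos"])
E
```

```text
[-0.08030017 -0.10110383 -0.27842637] [0.48857206 0.13476295 0.2240905 ]
```

View pics/f.png

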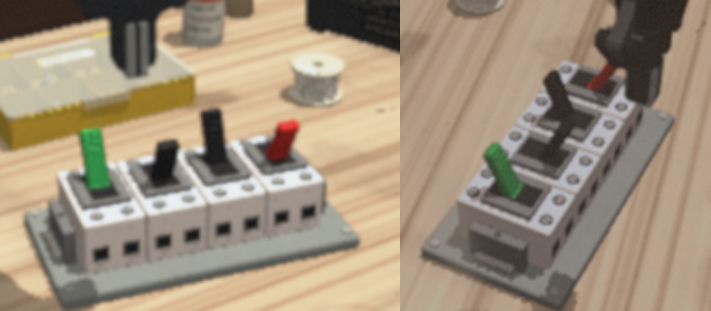

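The final view shows green (92,158) parallel to the on black (212,137), and red (283,140) leaning like the off black (165,160). The gripper is clear of everything, so I hand in.

```bash
python3 -c "
from plant import *
print(job_done())"
```

```text
the job is handed in; nothing more can be done
None
```

I switched red off first, then green on; the final pictures show both at their stops, the black handles unmoved and the gripper clear. The job is handed in, but no verdict came back.

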